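# Hold the sprung pointer of a marking-out jig at its set length

### The job

Set up the marking-out jig for the carver: slide the loose wooden slab lengthwise along the bench into the jig's slot until it is fully home against the stop, and leave it there. Then grip the jig's sprung pointer rod by its wooden handle, pull it out until the ring on the rod stands between the two prongs of the set-stop, and keep holding it there: you finish with the rod held in the gripper, because its spring would draw it back. Do not shift the set-stop, and leave the sharpening stone, gouge and glue bottle where they are.

Things in the scene. Friction and masses are not known exactly. Their poses are not given: they have to be found in the camera images.
- slab: Loose flat slab of pale wood, 130 mm long (its x), 50 mm wide (its y), 14 mm thick, about 90 g, lying flat on the bench, to the left or right in front of the robot. Origin at the centre of its underside. The two ends are alike: either may go in first.
- jig: Marking-out jig of plywood and steel fixed to the bench. Origin on the bench, in the plane of the slot mouth; x points into the slot, away from the robot, y left of that, z up. Slot along y = -45 mm; sprung rod along y = 45 mm, 55 mm up, on a rail 30 mm high (y 25 to 85, x -6 to 190 mm), with front bearing (x -6 to 4, top 72 mm) and rear barrel (x 92 to 187, top 69 mm).
- slot (a point): Middle of the slot mouth, at bench level; axes as the jig's. Slot 53 mm wide, 17 mm high, 60 mm deep to the stop; the bench is its floor, the top open along the middle. Its block is 27 mm high, cheeks 14 mm thick; two steel lead-in plates flare to a 66 mm opening 16 mm in front. With the slab fully home its centre is 5 mm in front of this point and 70 mm of it stick out.
- rod: Sprung steel pointer rod, 12 mm thick; slides out of the barrel along the jig's -x (towards the robot), at most 90 mm. Origin at the centre of its length mark, a raised ring 20 mm across and 6 mm wide, at rest at jig x = 88 mm. Axes as the jig's. Pull: 3 N at first, 9 N at 70 mm (90 N/m); springs back if let go. A brass pointer sticks out 40 mm to jig -y, 102 mm in front of the ring.
- handle (a point): Centre of the rod's dark wooden handle, 138 mm from the ring towards the robot, 55 mm above the bench; moves with the rod. The handle is 32 mm long (jig x), 24 mm wide (jig y), 30 mm high, with a flange 40 mm wide and 6 mm thick on its outer end (the end nearer the robot).
- fork (a point): Where the ring's centre must come: on the rod's axis, midway between the two prongs of the dark steel set-stop that stands on the rail beside the rod (jig +y side). Prongs 16 mm apart inside (along jig x), 4 mm thick. Axes as the jig's. Set anew each time 40 to 70 mm in front of the ring's rest place, clamped by friction; must not be shifted.
- stone: Bystander: grey sharpening stone in its dark wooden holder, 140 x 55 mm, 34 mm high. Origin at the centre of its underside. It lies on the side in front of the robot where the slab is not.
- gouge: Bystander: gouge lying on the bench, wooden handle and steel blade, 240 mm long, origin on the bench under the joint of handle and blade, blade towards its x.
- glue: Bystander: white glue bottle, 60 mm across, 160 mm high. Origin at the centre of its underside.
There are look-alikes about, which are no part of the job. Leave any purple or yellow look-alike of the slab alone.

How it is judged:
By the outcome, as a careful person would: the job done as asked, in the order asked, and still so for the second after the job is handed in, while the arm keeps its last pose, push and grip.
It also fails if it takes over 51 s, if anything falls off the work surface, if the arm or the gripper's body presses on something with over 40 N, if the wrist force passes 120 N, or if a joint passes its speed limit or range.

### The arm

A 6-joint arm with a two-finger parallel gripper is mounted at the origin on the work surface. World frame = base frame: x ahead of the robot, y to its left, z up, the work surface at z = 0. Lengths are in m, angles in rad, forces in N, time in s.
With the tool pointing down it reaches from about 0.35 to 0.975 m from the base axis. Payload 4.9 kg.
Tool frame: the origin (TCP) lies midway between the tips of the shut fingers; the grasp point (between the pads) lies 19 mm behind it; z points along the fingers, y is the line along which they close (so a half turn about z gives the same grasp; the last joint's range is limited). The gripper opens to 85 mm and grips with 20 to 120 N. Pads are 22 mm wide; open, the fingers measure 114 mm over their backs; the gripper's body (76 mm by 85 mm) begins 54 mm behind the grasp point. The pads swing forward as they close: fully open they stand 13 mm farther back than shut.
Start: joints at [-1.231, 0.053, 1.613, -0, 1.476, -0.119], TCP at [0.277, -0.56, 0.231] pointing down, gripper open.
Joint ranges: [-3.01, 3.01], [-1.01, 2.22], [0.06, 2.58], [-1.02, 4.17], [0.09, 2.62], [-3.14, 3.14]. Speed limits (rad/s): [2.57, 2.57, 3.14, 3.14, 3.14, 3.14].

### API

Orientations are given as a rotation vector (axis times angle).
In Python, from station import ctrl, optics, job gives the robot as it stands.
- The arm moves only by the shell command python3 -m jog 'ROWS' [OPENING] [FORCE]. ROWS is JSON, a list of rows, each a list of 2 entries, a list of its own where there are three numbers: the shift along the tool's x, y, z in m, then the turn, a rotation vector about the tool's x, y, z in rad. A call has 1 to 5 rows; each row is the pose to reach, as a shift and turn from the pose commanded when the call began, along the tool's axes at that moment; what a row does not reach only later rows make up. A row lasts 1/10 s, in which the tool goes at most 50 mm and 8.59 degrees, less where a joint would pass 70% of its speed; a pose out of reach is approached as far as the arm can. A call with a gripper value outside its range is refused whole. OPENING is the opening, from 0 (shut) to 1 (fully open), set as the call begins (- or left out, the last holds). The fingers move at their own pace and stop on an object; FORCE is the grip in N (left out, the last holds). Time passes only in rows, so rows that repeat a pose let the fingers close. It gives the time, the measured TCP pose, the force, the opening and the grip force at its end, in the units of the state.
- ctrl.get_obs(): the state, without advancing time (a new reading comes with each control period).
- optics.get_image(name): name is "scene" or "top" or "wrist"; returns a dict with "image" (480x640x3 uint8, blue, green, red), "fx", "fy", "cx", "cy" (pixels), "rvec" (rotation vector, rad) and "tvec" (3), from world to camera coordinates, as OpenCV has them; the wrist camera has in their place "mount" (4x4, takes a point from camera to tool coordinates, whose origin is the TCP and whose axes are the flange's). Camera axes: x right, y down, z forward; pixel columns grow to the right and rows downward; lengths in m; the calibration is good to about 2 mm. A picture is of the moment at which its call begins: read the wrist's pose just before it. There is no depth.
- job.finish_job(): hands the job in; it is judged then, once.
The state is a dict: "t": time; "q": joint angles; "dq": joint speeds; "effort": joint torques, N m; "tool_pos": TCP position; "tool_rot": TCP orientation; "contact_force": force on the tool from outside, world axes, zero at the start; "wrist_torque": the same for the moment, N m; "opening": finger opening in m; "grip_force": force on a finger pad.
Only numpy, scipy, OpenCV 4.12 (cv2) and the standard library are available. Lean on these libraries where they do the work, as an engineer would, in place of code of your own. Each camera call takes 0.05 s, during which the arm holds its last target. There are 200 camera calls.

## Working session

There is one attempt and no reset: what is moved stays moved. The work goes in short steps, Python scripts to look and compute and a shell command to move; the robot and the scene stay as the last step left them, time stands still between calls to the robot, and variables do not carry over. Pictures are saved under pics/ and viewed, at most 12 in all, crops included, and the job is handed in when it is done.

```bash
mkdir -p pics; ls
python3 - <<'E'
from station import ctrl, optics
import cv2,numpy as np,pickle
d={}
for n in("scene","top"):
    i=optics.get_image(n); d[n]=i; cv2.imwrite(f"pics/{n}.png",i["image"]); print(n,i["fx"],i["cx"],i["cy"],i["rvec"],i["tvec"])
pickle.dump(d,open("im.pkl","wb"))
o=ctrl.get_obs(); print(o)
E
```

```text
pics
scene 451.47649479802004 321.2559359301159 241.49435912253526 [ 2.12791917  1.21318294 -0.4474686 ] [-0.26457844 -0.33733842  1.32655164]
top 467.5902063491208 322.94966293692073 236.57209528328204 [ 2.14982408 -2.18302121  0.12309363] [0.00213856 0.58863674 0.99001013]
{'t': 0.1, 'q': array([-1.23100826e+00,  5.33195200e-02,  1.61419001e+00,  3.66841623e-05,
        1.47602353e+00, -1.18989753e-01]), 'dq': array([-1.48916680e-03, -3.32558689e-03, -4.14451885e-03,  1.21046394e-03,
        9.48660585e-04, -5.53925496e-05]), 'effort': array([ 2.13978064e-04, -3.94903314e+01, -3.71364391e+01, -5.87067393e-05,
        3.89826688e-03, -8.21132687e-06]), 'tool_pos': array([ 0.27660244, -0.55981007,  0.23014829]), 'tool_rot': array([-3.05741953e+00, -7.13898326e-01,  2.78631624e-04]), 'contact_force': array([-1.05427008, -0.51099471,  0.71832398]), 'wrist_torque': array([-0.00566425,  0.02617564, -0.00510512]), 'grip_force': 0.0, 'opening': 0.08519549547840367}
```

View pics/top.png

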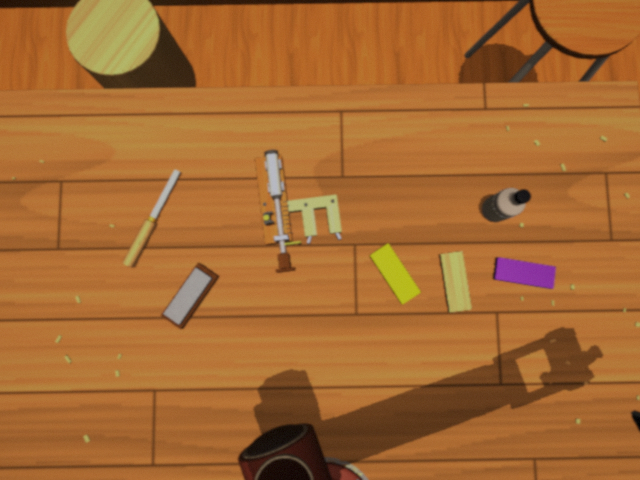

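View pics/scene.png

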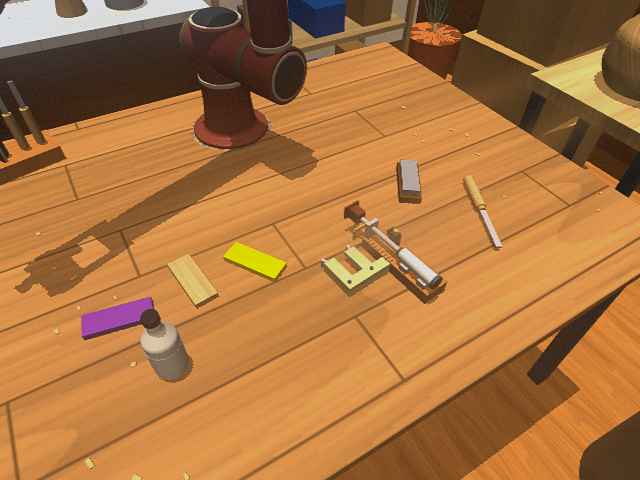

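Top view: the slab is at about (456,281), yellow decoy at (396,273), purple at (525,273), jig slot block at (320,218), rod handle at (285,262) and stone at (190,295). I'll zoom in on the jig and measure the slab.

```bash
cat > h.py <<'E'
import numpy as np,cv2
from scipy.spatial.transform import Rotation as R
def cam(i,pos=None,rot=None):
    "returns camera-to-world rotation, camera centre"
    if "mount" in i:
        T=np.eye(4);T[:3,:3]=R.from_rotvec(rot).as_matrix();T[:3,3]=pos
        M=T@np.array(i["mount"]);return M[:3,:3],M[:3,3]
    A=R.from_rotvec(np.ravel(i["rvec"])).as_matrix();return A.T,-A.T@np.ravel(i["tvec"])
def ray(i,px,z,pos=None,rot=None):
    Rw,c=cam(i,pos,rot);px=np.atleast_2d(px).astype(float)
    d=np.c_[(px[:,0]-i["cx"])/i["fx"],(px[:,1]-i["cy"])/i["fy"],np.ones(len(px))]@Rw.T
    return c+d*((z-c[2])/d[:,2])[:,None]
def proj(i,P,pos=None,rot=None):
    Rw,c=cam(i,pos,rot);q=(np.atleast_2d(P)-c)@Rw
    return np.c_[q[:,0]/q[:,2]*i["fx"]+i["cx"],q[:,1]/q[:,2]*i["fy"]+i["cy"]]
E
python3 - <<'E'
import pickle,cv2,numpy as np
from h import *
d=pickle.load(open("im.pkl","rb"));i=d["top"];im=i["image"]
print(im[281,456],im[262,480],im[205,335])
c=im[140:285,240:350];cv2.imwrite("pics/jig.png",cv2.resize(c,None,fx=4,fy=4,interpolation=cv2.INTER_CUBIC))
hsv=cv2.cvtColor(im,cv2.COLOR_BGR2HSV);print(hsv[281,456],hsv[262,480],hsv[205,335],hsv[273,396])
m=np.zeros(im.shape[:2],np.uint8);r=(slice(240,325),slice(425,488))
m[r]=((im[...,1].astype(int)>135))[r]*255
n,l,s,ce=cv2.connectedComponentsWithStats(m);k=1+s[1:,4].argmax();print(s[k],ce[k])
c=cv2.findContours((l==k).astype(np.uint8),cv2.RETR_EXTERNAL,cv2.CHAIN_APPROX_NONE)[0][0]
b=cv2.boxPoints(cv2.minAreaRect(c));w=ray(i,b,.014);print(b,w,w.mean(0),np.linalg.norm(np.diff(w,axis=0),axis=1))
print(ray(i,[[190,295],[285,262],[322,222]],.03))
E
```

```text
[103 183 184] [ 55 114 182] [127 187 186]
[ 30 112 184] [ 14 178 182] [ 31  82 187] [ 30 218 185]
[ 441  251   31   61 1317] [456.04479879 281.12604404]
[[440.4054  253.56757]
 [462.53784 250.073  ]
 [471.7973  308.71625]
 [449.66486 312.21082]] [[ 0.54874424 -0.2669534   0.014     ]
 [ 0.55576583 -0.31646958  0.014     ]
 [ 0.42669454 -0.33054978  0.014     ]
 [ 0.41988921 -0.28169216  0.014     ]] [ 0.48777346 -0.29891623  0.014     ] [0.05001155 0.12983701 0.0493293 ]
[[ 0.46625184  0.28224751  0.03      ]
 [ 0.53440359  0.07662242  0.03      ]
 [ 0.62113723 -0.00530217  0.03      ]]
```

View pics/jig.png

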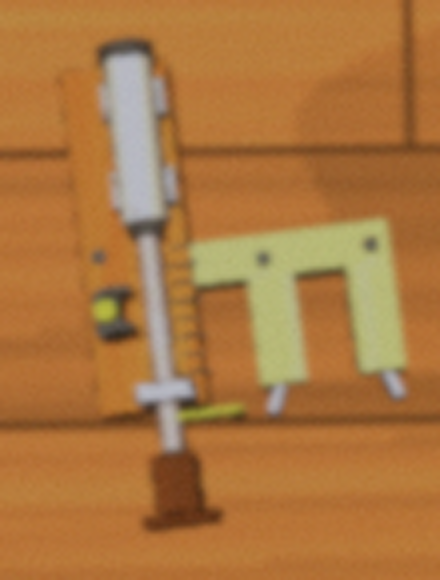

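The crop shows the block's front corners at about (258,385) and (406,370), its rear right corner at (388,218), the rod along (147,235)–(172,450) and the set-stop at (113,313).

Run:
```python
import pickle
from h import *
i=pickle.load(open("im.pkl","rb"))["top"]
f=lambda p,z: ray(i,np.array(p)/4+[240,140]-.375,z)
w=f([[258,385],[406,370],[388,218]],.027);print(w)
m=(w[0]+w[1])/2;print("mouth",m, "yaw across",np.arctan2(*(w[0]-w[1])[[1,0]])-np.pi/2,"along",np.arctan2(*(w[2]-w[1])[[1,0]]))
r=f([[147,235],[172,450]],.055);print(r,"rod yaw",np.arctan2(*(r[0]-r[1])[[1,0]]))
h=f([[176,488]],.07);print("handle",h)
from station import ctrl
o=ctrl.get_obs();print(R.from_rotvec(o["tool_rot"]).as_matrix())
```

```text
[[ 0.59136676  0.03444928  0.027     ]
 [ 0.59843557 -0.04705199  0.027     ]
 [ 0.68355804 -0.03873663  0.027     ]]
mouth [ 0.59490117 -0.00630135  0.027     ] yaw across 0.08651603437585065 along 0.09737799520198438
[[0.67050617 0.09237846 0.055     ]
 [0.55408981 0.07960089 0.055     ]] rod yaw 0.10931994134303816
handle [[0.5329553  0.07639044 0.07      ]]
[[ 8.96596048e-01  4.42848903e-01 -6.12283967e-04]
 [ 4.42849246e-01 -8.96594197e-01  1.84164354e-03]
 [ 2.66599568e-04 -1.92235981e-03 -9.99998117e-01]]
```

```bash
cat > go.py <<'E'
"python3 go.py x y z yaw : shift and turn (tool axes) to a tool-down pose with tool x at yaw"
import sys
from h import *
from station import ctrl
x,y,z,a=map(float,sys.argv[1:5]);o=ctrl.get_obs();A=R.from_rotvec(o["tool_rot"])
T=R.from_euler('z',a)*R.from_euler('x',np.pi)
print("t",o["t"],o["tool_pos"].round(4),"F",o["contact_force"].round(1),"open",round(o["opening"],4),"grip",o["grip_force"])
print("shift",A.inv().apply(np.array([x,y,z])-o["tool_pos"]).round(4),"turn",(A.inv()*T).as_rotvec().round(4))
E
python3 -m jog '[[[0.2625,-0.1557,0.08],[0,0,0.349]],[[0.2625,-0.1557,0.08],[0,0,0.349]],[[0.2625,-0.1557,0.08],[0,0,0.349]],[[0.2625,-0.1557,0.08],[0,0,0.349]],[[0.2625,-0.1557,0.08],[0,0,0.349]]]' 1 80; python3 go.py 0.443 -0.304 0.15 0.11
```

```text
t: 0.6
tool_pos: [0.4091, -0.3557, 0.167]
tool_rot: [-3.136, -0.172, 0.0]
contact_force: [1.5, -1.0, 0.5]
opening: 0.0859
grip_force: 0.0
t 0.6 [ 0.4091 -0.3557  0.167 ] F [ 1.5 -1.   0.5] open 0.0859 grip 0.0
shift [ 0.0394 -0.0477  0.017 ] turn [-0.0004  0.0002 -0.0007]
```

```bash
python3 -m jog '[[[0.039,-0.048,0.05],[0,0,0]],[[0.039,-0.048,0.08],[0,0,0]],[[0.039,-0.048,0.11],[0,0,0]],[[0.039,-0.048,0.11],[0,0,0]]]' 0.85 80; python3 go.py 0.443 -0.304 0.002 0.11
python3 - <<'E'
from station import ctrl,optics
import cv2
o=ctrl.get_obs();i=optics.get_image("wrist");cv2.imwrite("pics/w1.png",i["image"])
E
```

```text
t: 1.0
tool_pos: [0.4387, -0.3014, 0.0518]
tool_rot: [-3.128, -0.175, 0.014]
contact_force: [-1.6, 0.8, 0.4]
opening: 0.0727
grip_force: 0.0
t 1.0 [ 0.4387 -0.3014  0.0518] F [-1.6  0.8  0.4] open 0.0727 grip 0.0
shift [0.0044 0.0035 0.0497] turn [-0.0092  0.0082  0.0015]
```

View pics/w1.png

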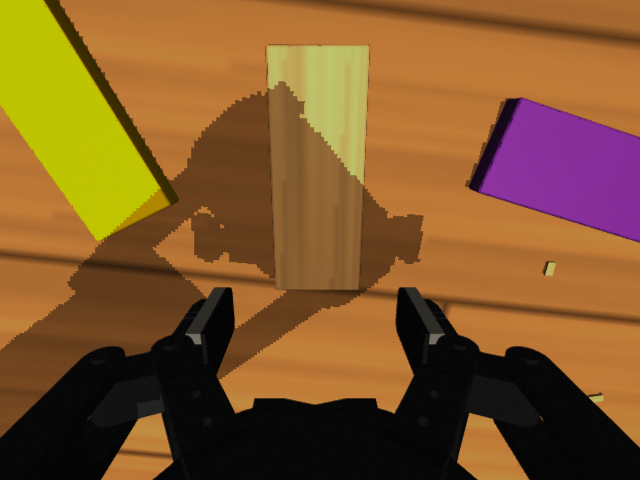

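Wrist view: slab centred between fingers (x≈317), near end at row 290, square to the gripper. Going down.

```bash
python3 -m jog '[[[0,0,0.025],[0,0,0]],[[0,0,0.04],[0,0,0]],[[0,0,0.047],[0,0,0]],[[0,0,0.047],[0,0,0]]]'; python3 go.py 0.443 -0.304 0.002 0.11
```

```text
t: 1.45
tool_pos: [0.4418, -0.3059, 0.0108]
tool_rot: [-3.136, -0.171, 0.001]
contact_force: [0.1, 0.8, 0.6]
opening: 0.0724
grip_force: 0.0
t 1.45 [ 0.4418 -0.3059  0.0108] F [0.1 0.8 0.6] open 0.0724 grip 0.0
shift [ 0.0014 -0.0017  0.0088] turn [-0.0007  0.0006 -0.001 ]
```

```bash
python3 -m jog '[[[0.001,-0.001,0.006],[0,0,0]],[[0.001,-0.001,0.006],[0,0,0]]]'; python3 go.py 0.443 -0.304 0.002 0.11;  python3 -m jog '[[[0,0,0],[0,0,0]],[[0,0,0],[0,0,0]],[[0,0,0],[0,0,0]],[[0,0,0],[0,0,0]]]' 0 60; python3 go.py 0.443 -0.304 0.06 0.11
```

```text
t: 1.65
tool_pos: [0.4432, -0.3047, 0.0052]
tool_rot: [3.137, 0.172, 0.0]
contact_force: [-1.2, -0.7, -0.8]
opening: 0.0728
grip_force: 0.0
t 1.65 [ 0.4432 -0.3047  0.0052] F [-1.2 -0.7 -0.8] open 0.0728 grip 0.0
shift [-0.0001 -0.0007  0.0032] turn [ 0.0002 -0.0003 -0.0003]
t: 2.05
tool_pos: [0.4438, -0.3052, 0.0061]
tool_rot: [3.136, 0.172, 0.002]
contact_force: [-0.1, 0.0, 6.2]
opening: 0.0479
grip_force: 62.3
t 2.05 [ 0.4438 -0.3052  0.0061] F [-0.1  0.   6.2] open 0.0479 grip 62.25321650505066
shift [-0.0006 -0.0012 -0.0539] turn [ 0.0014 -0.0013 -0.0001]
```

```bash
python3 -m jog '[[[0,0,-0.03],[0,0,0]],[[0,0,-0.05],[0,0,0]],[[0,-0.05,-0.05],[0,0,0]],[[0,-0.1,-0.05],[0,0,0]],[[0,-0.15,-0.05],[0,0,0]]]'; python3 go.py 0.4406 -0.0215 0.055 0.098
```

```text
t: 2.55
tool_pos: [0.4257, -0.1539, 0.0544]
tool_rot: [-3.136, -0.17, 0.001]
contact_force: [0.8, 0.1, -0.8]
opening: 0.0476
grip_force: 62.3
t 2.55 [ 0.4257 -0.1539  0.0544] F [ 0.8  0.1 -0.8] open 0.0476 grip 62.261881828308105
shift [ 0.0291 -0.13   -0.0005] turn [-0.0006  0.0004  0.0101]
```

```bash
python3 -m jog '[[[0.01,-0.05,0],[0,0,0.01]],[[0.02,-0.1,0],[0,0,0.01]],[[0.029,-0.13,0],[0,0,0.01]],[[0.029,-0.13,0],[0,0,0.01]],[[0.029,-0.13,0],[0,0,0.01]]]'; python3 go.py 0.4406 -0.0215 0.008 0.098
python3 - <<'E'
from station import ctrl,optics
import cv2,pickle
o=ctrl.get_obs();i=optics.get_image("wrist");pickle.dump((o,i),open("w2.pkl","wb"));cv2.imwrite("pics/w2.png",i["image"])
E
```

```text
t: 3.05
tool_pos: [0.4406, -0.0225, 0.0544]
tool_rot: [3.137, 0.16, -0.002]
contact_force: [0.4, -0.7, -1.8]
opening: 0.0479
grip_force: 62.3
t 3.05 [ 0.4406 -0.0225  0.0544] F [ 0.4 -0.7 -1.8] open 0.0479 grip 62.34856724739075
shift [ 0.0001 -0.001   0.0464] turn [0.0002 0.001  0.0039]
```

View pics/w2.png

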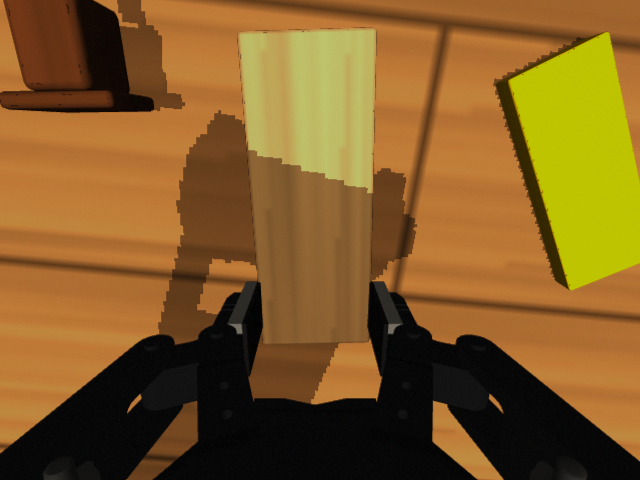

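Wrist view: slab gripped at its near end (row 341), axis leaning slightly left at the far end (308,30), with the handle top left. I'll work out the slab's true yaw and position.

Run:
```python
import pickle
from h import *
o,i=pickle.load(open("w2.pkl","rb"))
w=ray(i,[[239,32],[376,28],[369,341],[263,343]],.062,o["tool_pos"],o["tool_rot"])
print(w,np.linalg.norm(np.diff(w,axis=0),axis=1))
f=(w[0]+w[1])/2;b=(w[2]+w[3])/2;print("yaw",np.arctan2(*(f-b)[[1,0]]),"centre",(f+b)/2)
c=(f+b)/2-[.5949,-.0063,0];a=.098
print("slab centre in slot frame",c[0]*np.cos(a)+c[1]*np.sin(a),-c[0]*np.sin(a)+c[1]*np.cos(a))
```

```text
[[ 0.54701816  0.0160607   0.062     ]
 [ 0.55306496 -0.03154692  0.062     ]
 [ 0.4265036  -0.04800627  0.062     ]
 [ 0.42050722  0.00067916  0.062     ]] [0.04799009 0.12762714 0.04905331]
yaw 0.12515970633664292 centre [ 0.48677349 -0.01570333  0.062     ]
slab centre in slot frame -0.10852775760015078 0.0012212316366718504
```

```bash
python3 -m jog '[[[0,0,0.025],[0,0,0.027]],[[0,0,0.042],[0,0,0.027]],[[0,0,0.046],[0,0,0.027]],[[0,0,0.046],[0,0,0.027]]]'; python3 go.py 0.4406 -0.0215 0.006 0.071
```

```text
t: 3.5
tool_pos: [0.4404, -0.0239, 0.0082]
tool_rot: [-3.139, -0.111, 0.003]
contact_force: [0.7, -0.2, -1.4]
opening: 0.0474
grip_force: 62.3
t 3.5 [ 0.4404 -0.0239  0.0082] F [ 0.7 -0.2 -1.4] open 0.0474 grip 62.345173358917236
shift [ 0.0003 -0.0024  0.0022] turn [-0.0004  0.0019 -0.0001]
```

```bash
python3 -m jog '[[[0.012,-0.0015,0.001],[0,0,0]],[[0.024,-0.002,0.001],[0,0,0]],[[0.036,-0.0024,0.001],[0,0,0]],[[0.048,-0.0025,0.001],[0,0,0]],[[0.048,-0.0025,0.001],[0,0,0]]]'; python3 go.py 0.5442 -0.0113 0.008 0.071;  python3 - <<'E'
from station import ctrl,optics
import cv2,pickle
o=ctrl.get_obs();i=optics.get_image("wrist");pickle.dump((o,i),open("w3.pkl","wb"));cv2.imwrite("pics/w3.png",i["image"])
E
```

```text
t: 4.0
tool_pos: [0.491, -0.0175, 0.009]
tool_rot: [3.139, 0.114, 0.004]
contact_force: [-0.4, -0.3, -1.2]
opening: 0.0479
grip_force: 62.3
t 4.0 [ 0.491  -0.0175  0.009 ] F [-0.4 -0.3 -1.2] open 0.0479 grip 62.34732270240784
shift [ 0.0535 -0.0023  0.0011] turn [ 0.0006 -0.0024  0.0018]
```

View pics/w3.png

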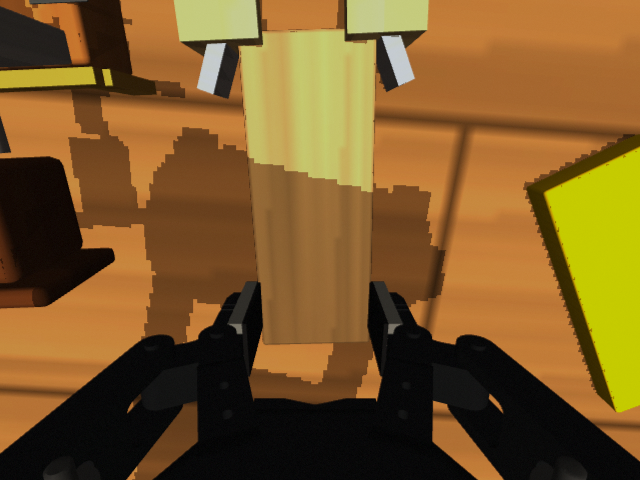

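Wrist view: the tip is just inside the plates, block front corners are at (181,41) and (428,36), and slab tip corners at (240,44) and (376,38). I'll check the alignment numerically.

Run:
```python
import pickle
from h import *
o,i=pickle.load(open("w3.pkl","rb"));P=(o["tool_pos"],o["tool_rot"])
j=ray(i,[[180,41],[428,36],[261,40],[346,38]],.027,*P);print(j)
m=(j[0]+j[1])/2;e=j[0]-j[1];a=np.arctan2(e[1],e[0])-np.pi/2;print("mouth",m,"yaw",a,np.linalg.norm(e))
w=ray(i,[[241,60],[375,60],[369,341],[263,343]],.016,*P)
f=(w[0]+w[1])/2;b=(w[2]+w[3])/2;print("slab yaw",np.arctan2(*(f-b)[[1,0]]))
for p in(f,b):
    c=p-m;print(c[0]*np.cos(a)+c[1]*np.sin(a),-c[0]*np.sin(a)+c[1]*np.cos(a))
```

```text
[[ 0.59220305  0.03509063  0.027     ]
 [ 0.59942822 -0.04547104  0.027     ]
 [ 0.59438451  0.0087094   0.027     ]
 [ 0.59694499 -0.01890817  0.027     ]]
mouth [ 0.59581564 -0.00519021  0.027     ] yaw 0.08944555984803015 0.08088501706482876
slab yaw 0.09673253393962773
-0.0044929361450976365 -0.0010700269242185207
-0.12305003548672394 -0.0019339647272466846
```

```bash
python3 -m jog '[[[0.005,-0.0015,0],[0,0,0]],[[0.014,-0.0018,0],[0,0,0]],[[0.023,-0.002,0],[0,0,0]],[[0.032,-0.0023,0],[0,0,0]],[[0.04,-0.0025,0],[0,0,0]]]'; python3 go.py 0.5442 -0.0113 0.008 0.071; python3 -m jog '[[[0.003,0,0],[0,0,0]],[[0.006,-0.0002,0],[0,0,0]],[[0.009,-0.0003,0],[0,0,0]]]';python3 go.py 0.5442 -0.0113 0.008 0.071
```

```text
t: 4.55
tool_pos: [0.5295, -0.0116, 0.008]
tool_rot: [3.139, 0.115, 0.0]
contact_force: [0.4, -0.3, -1.3]
opening: 0.0476
grip_force: 62.4
t 4.55 [ 0.5295 -0.0116  0.008 ] F [ 0.4 -0.3 -1.3] open 0.0476 grip 62.35321283340454
shift [0.0146 0.0008 0.    ] turn [ 0.0001 -0.0003  0.0019]
t: 4.85
tool_pos: [0.5375, -0.0106, 0.0077]
tool_rot: [-3.139, -0.114, 0.001]
contact_force: [0.1, -0.4, -1.6]
opening: 0.0476
grip_force: 62.4
t 4.85 [ 0.5375 -0.0106  0.0077] F [ 0.1 -0.4 -1.6] open 0.0476 grip 62.35394597053528
shift [ 0.0067  0.0011 -0.0003] turn [-0.0001  0.0006  0.0018]
```

```bash
python3 -m jog '[[[0.003,0,0],[0,0,0]],[[0.006,0,0],[0,0,0]],[[0.008,0,0],[0,0,0]],[[0.008,0,0],[0,0,0]]]';python3 -m jog '[[[0.002,0,0],[0,0,0]],[[0.002,0,0],[0,0,0]]]'
```

```text
t: 5.25
tool_pos: [0.5455, -0.0102, 0.0078]
tool_rot: [-3.14, -0.114, 0.0]
contact_force: [0.1, 0.9, -1.6]
opening: 0.0477
grip_force: 62.4
t: 5.45
tool_pos: [0.5456, -0.0101, 0.007]
tool_rot: [3.139, 0.115, -0.008]
contact_force: [-5.0, -0.9, 0.8]
opening: 0.0478
grip_force: 62.5
```

Contact is building, so I'll push a bit more firmly to confirm the stop.

```bash
python3 -m jog '[[[0.002,0,0],[0,0,0]],[[0.004,0,0],[0,0,0]],[[0.004,0,0],[0,0,0]]]'
python3 - <<'E'
from station import ctrl,optics
import cv2,pickle
from h import *
o=ctrl.get_obs();i=optics.get_image("wrist");pickle.dump((o,i),open("w4.pkl","wb"));cv2.imwrite("pics/w4.png",i["image"])
E
```

```text
t: 5.75
tool_pos: [0.5456, -0.0101, 0.0062]
tool_rot: [3.139, 0.116, -0.024]
contact_force: [-17.0, -3.5, 9.0]
opening: 0.0479
grip_force: 63.4
```

View pics/w4.png

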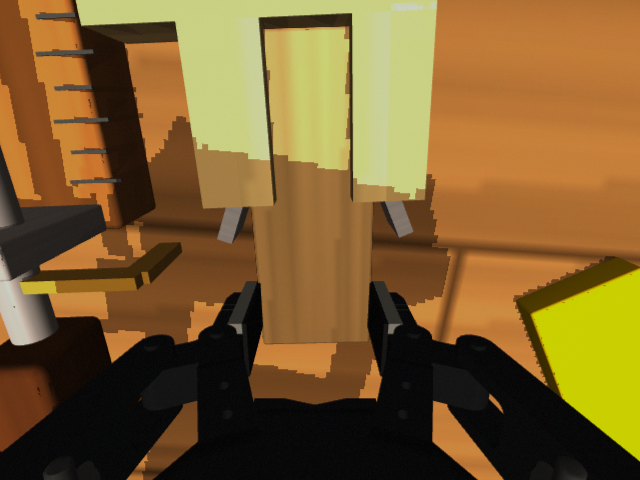

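Wrist view: the slab tip is at the stop (row 28) and doesn't move under a 17 N push, so it's home. Release and rise.

```bash
python3 -m jog '[[[-0.005,0,0],[0,0,0]],[[-0.005,0,0],[0,0,0]]]'; python3 -m jog '[[[0,0,0],[0,0,0]],[[0,0,0],[0,0,0]],[[0,0,0],[0,0,0]]]' 0.8; python3 -m jog '[[[0,0,-0.03],[0,0,0]],[[0,0,-0.08],[0,0,0]],[[-0.04,-0.04,-0.12],[0,0,0]],[[-0.05,-0.08,-0.14],[0,0,0]],[[-0.05,-0.08,-0.14],[0,0,0]]]'; python3 -m jog '[[[0,0,0],[0,0,0]]]'
python3 - <<'E'
from station import ctrl,optics
import cv2,pickle
from h import *
o=ctrl.get_obs();i=optics.get_image("wrist");pickle.dump((o,i),open("w5.pkl","wb"));cv2.imwrite("pics/w5.png",i["image"]);print(o["tool_pos"],o["tool_rot"])
E
```

```text
t: 6.0
tool_pos: [0.5456, -0.0101, 0.0076]
tool_rot: [-3.139, -0.114, 0.002]
contact_force: [-3.0, -0.6, -1.0]
opening: 0.0477
grip_force: 62.4
t: 6.3
tool_pos: [0.5475, -0.0101, 0.0086]
tool_rot: [3.139, 0.114, 0.003]
contact_force: [-0.0, -0.2, 0.2]
opening: 0.0684
grip_force: 0.0
t: 6.8
tool_pos: [0.4916, 0.0684, 0.152]
tool_rot: [-3.139, -0.118, -0.011]
contact_force: [0.3, -0.2, 0.1]
opening: 0.0679
grip_force: 0.0
t: 6.9
tool_pos: [0.4916, 0.0672, 0.1499]
tool_rot: [3.139, 0.119, 0.007]
contact_force: [-0.4, -0.1, 0.1]
opening: 0.0683
grip_force: 0.0
[0.49159632 0.06724434 0.14987888] [3.13906027 0.11853791 0.00684407]
```

View pics/w5.png

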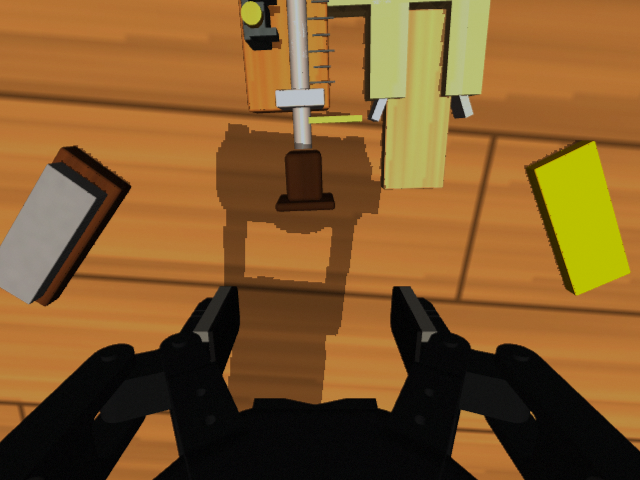

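Wrist view: handle top at columns 287–322, rows 152–197, flange (278–334, 200), set-stop at (260,30). I'll move forward along the rod for an overhead look at ring and fork.

```bash
python3 -m jog '[[[0.045,-0.01,-0.02],[0,0,0]],[[0.09,-0.02,-0.02],[0,0,0]],[[0.09,-0.02,-0.02],[0,0,0]],[[0.09,-0.02,-0.02],[0,0,0]]]'
python3 - <<'E'
from station import ctrl,optics
import cv2,pickle
from h import *
o,i=pickle.load(open("w5.pkl","rb"));P=(o["tool_pos"],o["tool_rot"])
print("handle top/corners",ray(i,[[287,152],[322,152]],.07,*P),"flange ends top",ray(i,[[278,203],[334,199]],.072,*P))
print("rod",ray(i,[[295.5,30],[302.5,140]],.057,*P),"mouth side",ray(i,[[447,188],[384,188]],.014,*P))
o=ctrl.get_obs();i=optics.get_image("wrist");pickle.dump((o,i),open("w6.pkl","wb"));cv2.imwrite("pics/w6.png",i["image"]);print(o["tool_pos"],o["tool_rot"],cam(i,o["tool_pos"],o["tool_rot"]))
E
```

```text
t: 7.35
tool_pos: [0.5792, 0.0915, 0.165]
tool_rot: [3.139, 0.113, -0.008]
contact_force: [1.2, -1.0, -0.6]
opening: 0.0685
grip_force: 0.0
handle top/corners [[0.5526304  0.09071315 0.07      ]
 [0.55428816 0.06838511 0.07      ]] flange ends top [[0.51939896 0.09485899 0.072     ]
 [0.52482711 0.05810225 0.072     ]]
rod [[0.62504631 0.0901362  0.057     ]
 [0.56028513 0.08170942 0.057     ]] mouth side [[ 0.52931094 -0.03841041  0.014     ]
 [ 0.52545826  0.01349836  0.014     ]]
[0.57920661 0.09153372 0.16501104] [ 3.1391214   0.1128873  -0.00763271] (array([[ 7.04731237e-02, -9.50646579e-01, -3.02166545e-01],
       [-9.97513677e-01, -6.71473862e-02, -2.13937376e-02],
       [ 4.81897690e-05,  3.02922945e-01, -9.53015051e-01]]), array([0.65790364, 0.09831658, 0.30665187]))
```

View pics/w6.png

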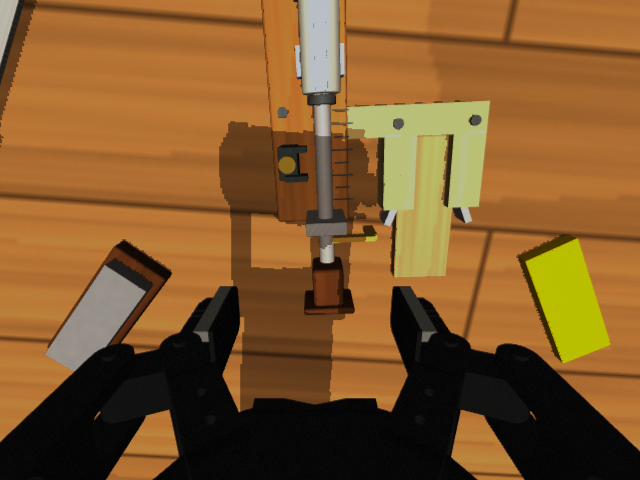

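Wrist view: the ring sits at the barrel mouth (320,99), and the set-stop prongs are at about rows 149 and 177 (column 300). I'll get these edges from the pixels.

Run:
```python
import pickle,cv2
from h import *
o,i=pickle.load(open("w6.pkl","rb"));im=i["image"]
c=im[85:190,270:350];cv2.imwrite("pics/z.png",cv2.resize(c,None,fx=5.5,fy=5.5,interpolation=cv2.INTER_NEAREST))
```

```text
(no output)
```

View pics/z.png

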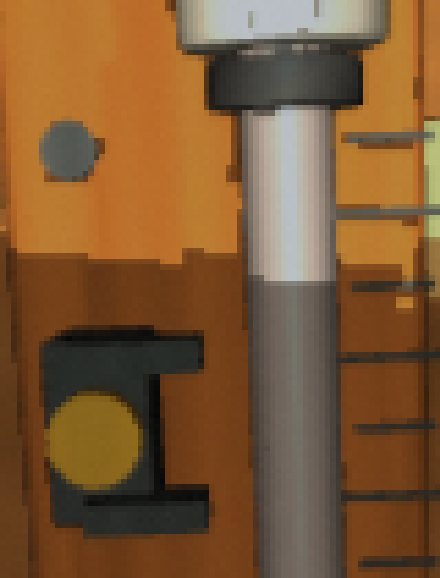

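Run:
```python
import pickle
from h import *
o,i=pickle.load(open("w6.pkl","rb"));P=(o["tool_pos"],o["tool_rot"])
a=.096;u=np.array([np.cos(a),np.sin(a),0]);v=np.array([-u[1],u[0],0])
g=lambda c,r:[270+c/5.5-.4,85+r/5.5-.4]
J=np.array([.5955,-.0058,0])+.045*v
for z in(.055,.06,.066):
    w=ray(i,[g(285,55),g(285,108),g(205,356),g(208,517)],z,*P)-J
    print(z,"ring",(w[:2]@u).round(4),"prongs",(w[2:]@u).round(4),"y",(w@v).round(4))
w=ray(i,[[304,308],[354,306],[316,261],[340,258]],.07,*P);print("handle x,y in jig",((w-J)@u).round(4),((w-J)@v).round(4))
for x in(-.05,):print("handle world",J+x*u+.045*v)
```

```text
0.055 ring [0.0913 0.085 ] prongs [0.0547 0.0336] y [0.0475 0.0476 0.0587 0.059 ]
0.06 ring [0.0909 0.0848] prongs [0.0551 0.0343] y [0.0476 0.0477 0.0586 0.0589]
0.066 ring [0.0904 0.0845] prongs [0.0555 0.0353] y [0.0477 0.0478 0.0585 0.0587]
handle x,y in jig [-0.0661 -0.0653 -0.0263 -0.0243] [0.0646 0.0252 0.0541 0.0361]
handle world [0.53710349 0.07899297 0.        ]
```

```bash
python3 go.py 0.5401 0.0793 0.095 0.096
```

```text
t 7.4 [0.5786 0.0915 0.1657] F [-0.5 -0.2 -0.3] open 0.0683 grip 0.0
shift [-0.0391  0.0094  0.0708] turn [ 0.0001  0.0039 -0.0243]
```

```bash
python3 -m jog '[[[-0.0391,0.0094,0.03],[0,0.002,-0.024]],[[-0.0391,0.0094,0.07],[0,0.002,-0.024]],[[-0.0391,0.0094,0.07],[0,0.002,-0.024]],[[-0.0391,0.0094,0.07],[0,0.002,-0.024]]]';  python3 go.py 0.5401 0.0793 0.036 0.096
```

```text
t: 7.8
tool_pos: [0.5402, 0.0799, 0.098]
tool_rot: [-3.138, -0.151, -0.002]
contact_force: [0.6, -0.1, 1.3]
opening: 0.0687
grip_force: 0.0
t 7.8 [0.5402 0.0799 0.098 ] F [ 0.6 -0.1  1.3] open 0.0687 grip 0.0
shift [-0.0002  0.0006  0.062 ] turn [ 0.     -0.001   0.0001]
```

```bash
python3 -m jog '[[[0,0.0005,0.025],[0,0,0]],[[0,0.0005,0.045],[0,0,0]],[[0,0.0005,0.06],[0,0,0]],[[0,0.0005,0.06],[0,0,0]]]';  python3 go.py 0.5401 0.0793 0.036 0.096; python3 -m jog '[[[0,0,0],[0,0,0]],[[0,0,0],[0,0,0]],[[0,0,0],[0,0,0]],[[0,0,0],[0,0,0]],[[0,0,0],[0,0,0]]]' 0 90;python3 go.py 0.4976 0.0752 0.036 0.096
```

```text
t: 8.2
tool_pos: [0.5409, 0.0798, 0.0375]
tool_rot: [-3.138, -0.152, -0.001]
contact_force: [0.6, -0.3, 0.8]
opening: 0.0688
grip_force: 0.0
t 8.2 [0.5409 0.0798 0.0375] F [ 0.6 -0.3  0.8] open 0.0688 grip 0.0
shift [-0.0008  0.0004  0.0015] turn [-0.0001 -0.0007  0.0007]
t: 8.7
tool_pos: [0.5422, 0.0787, 0.0398]
tool_rot: [3.135, 0.155, 0.007]
contact_force: [-0.6, -5.7, 5.0]
opening: 0.0228
grip_force: 88.1
t 8.7 [0.5422 0.0787 0.0398] F [-0.6 -5.7  5. ] open 0.0228 grip 88.13990235328674
shift [-0.0448 -0.0009  0.0036] turn [ 0.003  -0.0042  0.0025]
```

Gripped. Pull about 42 mm along −x of the tool, then check by camera.

```bash
python3 -m jog '[[[-0.008,0.001,-0.001],[0,0,0]],[[-0.018,0.001,-0.001],[0,0,0]],[[-0.028,0.001,-0.001],[0,0,0]],[[-0.036,0.001,-0.001],[0,0,0]],[[-0.043,0.001,-0.001],[0,0,0]]]'; python3 -m jog '[[[0,0,0],[0,0,0]],[[0,0,0],[0,0,0]]]'
python3 - <<'E'
from station import ctrl,optics
import cv2,pickle
o=ctrl.get_obs();d={n:optics.get_image(n) for n in("top","scene","wrist")};pickle.dump((o,d),open("w7.pkl","wb"))
a=d["top"]["image"][140:290,240:350];b=d["scene"]["image"][180:320,310:450]
z=lambda m,f:cv2.resize(m,None,fx=f,fy=f,interpolation=cv2.INTER_CUBIC)
A=z(a,3);B=z(b,3);h=450;B=cv2.copyMakeBorder(B,0,h-B.shape[0],0,0,0)
cv2.imwrite("pics/v7.png",cv2.hconcat([A,B]))
E
```

```text
t: 9.2
tool_pos: [0.4995, 0.0738, 0.0399]
tool_rot: [3.136, 0.153, 0.012]
contact_force: [7.5, -5.7, -2.6]
opening: 0.0226
grip_force: 89.7
t: 9.4
tool_pos: [0.4996, 0.0738, 0.0399]
tool_rot: [3.136, 0.154, 0.011]
contact_force: [6.7, -4.2, -1.4]
opening: 0.0224
grip_force: 89.7
```

View pics/v7.png

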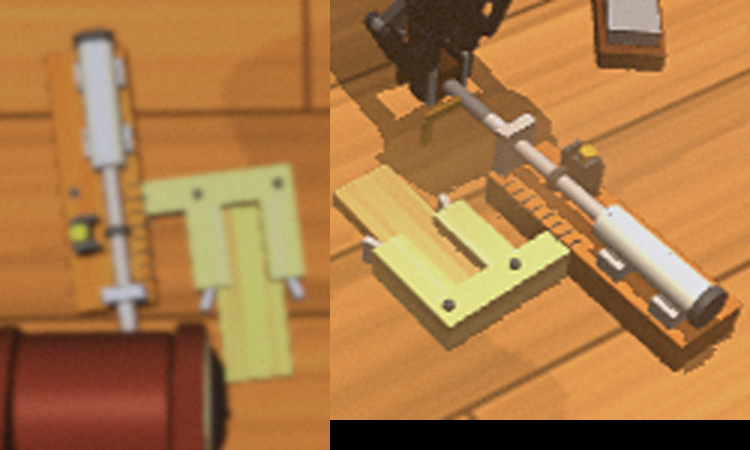

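Run:
```python
import pickle
from h import *
o,d=pickle.load(open("w7.pkl","rb"));i=d["top"];g=cv2.cvtColor(i["image"],cv2.COLOR_BGR2GRAY)
a=.096;u=np.array([np.cos(a),np.sin(a),0]);v=np.array([-u[1],u[0],0]);J=np.array([.5955,-.0058,0])+.045*v
def prof(y,z):  # brightness along jig x at jig y
    xs=np.arange(.02,.075,.001);p=proj(i,J+xs[:,None]*u+y*v+[0,0,z]).astype(np.float32)
    return xs,cv2.remap(g,p[:,0][None],p[:,1][None],cv2.INTER_LINEAR)[0]
for n,ys,z in(("ring",(.043,.046,.049),.062),("fork",(.0575,.059,.0605),.066)):
    xs=prof(0,0)[0];s=np.mean([prof(y,z)[1] for y in ys],0);print(n,dict(zip((xs*1000).round().astype(int).tolist(),s.round().astype(int).tolist())))
```

```text
ring {20: 170, 21: 170, 22: 170, 23: 170, 24: 170, 25: 170, 26: 169, 27: 167, 28: 166, 29: 166, 30: 166, 31: 166, 32: 167, 33: 168, 34: 168, 35: 166, 36: 162, 37: 156, 38: 147, 39: 133, 40: 118, 41: 107, 42: 96, 43: 93, 44: 94, 45: 103, 46: 116, 47: 129, 48: 144, 49: 154, 50: 161, 51: 166, 52: 167, 53: 168, 54: 168, 55: 169, 56: 169, 57: 170, 58: 170, 59: 170, 60: 170, 61: 170, 62: 169, 63: 169, 64: 168, 65: 169, 66: 169, 67: 168, 68: 168, 69: 168, 70: 168, 71: 168, 72: 168, 73: 169, 74: 170}
fork {20: 139, 21: 139, 22: 138, 23: 135, 24: 132, 25: 125, 26: 116, 27: 101, 28: 86, 29: 76, 30: 65, 31: 66, 32: 69, 33: 78, 34: 88, 35: 96, 36: 104, 37: 109, 38: 112, 39: 115, 40: 116, 41: 117, 42: 116, 43: 115, 44: 112, 45: 108, 46: 101, 47: 94, 48: 84, 49: 75, 50: 69, 51: 69, 52: 72, 53: 83, 54: 93, 55: 103, 56: 113, 57: 121, 58: 129, 59: 132, 60: 134, 61: 134, 62: 135, 63: 135, 64: 136, 65: 136, 66: 136, 67: 136, 68: 135, 69: 134, 70: 135, 71: 135, 72: 135, 73: 136, 74: 136}
```

```bash
python3 -m jog '[[[-0.001,0,0],[0,0,0]],[[-0.001,0,0],[0,0,0]],[[-0.001,0,0],[0,0,0]]]' && python3 -c "
from station import job;print(job.finish_job())"
```

```text
t: 9.85
tool_pos: [0.4988, 0.0738, 0.0399]
tool_rot: [3.136, 0.153, 0.011]
contact_force: [7.1, -4.3, -1.9]
opening: 0.0226
grip_force: 89.6
the job is handed in; nothing more can be done
None
```

I've handed the job in at about 10 s of robot time: the slab is home against the stop, and the gripper is holding the rod about 43–44 mm out. By camera the ring sits between the set-stop's prongs, 1–2 mm off centre at most; the hand-in returned no verdict.

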